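# Set a telescopic drawer divider to its mark and close its cam lever

## Task

Pull the green-fronted drawer open to its stop by its handle. Then take the orange cam lever on the divider's spring-loaded sliding leg, draw the leg out, with the lever still open, until its yellow pointer is at the red length mark and pause there a moment, and, holding the leg at the mark, swing the lever round counter-clockwise to its stop so that it lies in line with the leg. Finish still gripping the lever, with the leg held at the mark, and do not knock or move the white-lidded canister that stands to the right.

Things in the scene. Friction and masses are not known exactly. Their poses are not given: they have to be found in the camera images.
- drawer_handle (a point): middle of the steel bar handle of the low light-wood drawer unit (320 mm wide, 105 high, green drawer front, fixed on the worktop). Round 10 mm bar, 100 mm long, 75 mm above the worktop, 40 mm clear of the front; pinch it from above, fingers before and behind. Axes = the unit's: -x out of the front, the way the drawer slides; y along the bar, +y left seen from the robot; z up
- drawer (a joint): how far the drawer is out, m: 0 shut, 0.155 at its stop. It stays where it is left; it takes about 2 N to move
- lever_grip (a point): point on the turning axis of the orange cam lever, at the height to grip it (68 mm above the worktop). Its grip is an upright bar 14 mm thick, 50 to 84 mm above the worktop, 22 mm long to one side of the axis and 44 mm to the tail side. It sits on the black carriage of the sliding leg, so gripping it holds the leg; all else in the tray is at most 45 mm high
- cam_handle: the orange cam lever; turns about the vertical axis through its origin. At joint value v its tail points along the unit's -x turned 0.175 + v rad counter-clockwise from above. The green front's inner face is 76 mm in front of the axis; the unit's top board (105 mm high) begins 78 mm behind it when the drawer is fully out
- lever (a joint): angle of the cam lever, rad: near 0 (up to 0.2 at the start) = open, lying across the leg with its tail towards the drawer front; it turns counter-clockwise seen from above and 1.4 = closed at its stop, in line with the leg, tail to the right over the tube. It stays where it is left; turning it takes about 0.05 N m
- leg (a joint): how far the sliding leg is drawn out of its tube, m, along the unit's +y (to the left); 0 in, 0.085 at its stop. A spring draws it back in with 2.4 N at 0 and 4.1 N fully out, so it slips back when let go
- leg_pointer (a point): tip of the yellow pointer on the carriage, 49 mm in front (unit -x) of the lever's axis and level with it in y
- length_mark (a point): the red length mark on the white scale rail just behind the drawer front; the pointer is at the mark when both have the same unit y. The mark rides with the drawer; it differs from time to time; it cannot be knocked
- canister: square canister with a white lid, 80 mm wide, 154 mm high, standing to the right of the drawer's way; bystander; origin at its underside

How it is judged:
By the outcome, as a careful person would: the job done as asked, in the order asked, and still so for the second after the job is handed in, while the arm keeps its last pose, push and grip.
It also fails if it takes over 58 s, if anything falls off the work surface, if the arm or the gripper's body presses on something with over 40 N, if the wrist force passes 120 N, or if a joint passes its speed limit or range.

## Robot

A 6-joint arm with a two-finger parallel gripper is mounted at the origin on a cart in front of the work surface, level with it; the furniture and walls round the work are solid. World frame = base frame: x ahead of the robot, y to its left, z up, the work surface at z = 0. Lengths are in m, angles in rad, forces in N, time in s.
With the tool pointing down it reaches from about 0.4 to 0.825 m from the base axis. Payload 7 kg.
Tool frame: the origin (TCP) lies at the very end of the fingers, on their centre line; the grasp point (between the pads) lies 19 mm behind it; z points along the fingers, y is the line along which they close (so a half turn about z gives the same grasp; the last joint's range is limited). The gripper opens to 85 mm and grips with 20 to 120 N. Pads are 22 mm wide; open, the fingers measure 114 mm over their backs; the gripper's body (76 mm by 85 mm) begins 54 mm behind the grasp point. The pads swing forward as they close: fully open they stand 13 mm farther back than shut.
Start: joints at [-0.858, 0.359, 0.012, 0, -1.224, -0.288], TCP at [0.278, -0.615, 0.231] pointing down, gripper open.
Joint ranges: [-3.07, 3.07], [-1.43, 2.12], [-1.02, 1.25], [-3.03, 1.67], [-3.05, -0], [-3.03, 3.03]. Speed limits (rad/s): [2.39, 2.39, 3.01, 3.14, 3.14, 3.14].

## Interface

Orientations are given as a unit quaternion [x, y, z, w].
In Python, from rig import bot gives the robot as it stands.
- The arm moves only by the tool apply_moves, never from a script. Its argument "deltas" is a list of rows, each an object of numbers: "hand": the opening, from -1 (shut) to 1 (fully open), so that 0 is half open; "x", "y", "z": the shift along the tool's x, y, z scaled (see below); "roll": the turn about the tool's z scaled (see below). In form: [{"hand": .., "x": .., "y": .., "z": .., "roll": ..}, ...]. A call has 1 to 8 rows; each row shifts and turns the commanded pose from where the row before left it, along the tool's axes as they then stand; what a row does not reach is not made up. The controller multiplies each number of a shift by 20 cm and each number of a turn by 8 degrees. A row lasts 1/10 s, in which the tool goes at most 50 mm and 8.59 degrees, less where a joint would pass 70% of its speed; a pose out of reach is approached as far as the arm can. A call with a number of a shift or a turn outside -1 to 1 is refused whole. A call with a gripper value outside its range is refused whole. The fingers move at their own pace and stop on an object; "newtons" is the grip in N (left out, the last holds). Time passes only in rows, so rows that do not move let the fingers close. It gives the time, the measured TCP pose, the force, the opening and the grip force at its end, in the units of the state.
- bot.sense(): the state, without advancing time (a new reading comes with each control period).
- bot.snapshot(name): name is "scene" or "top"; returns (picture, depth): 480x640x3 uint8, blue, green, red; 480x640 float32, m along the optical axis (not along the pixel's ray), 0 where there is no reading.
- bot.calibration(name): a dict with "mtx" (3x3 intrinsics, pixels), "view" (4x4, takes a point from world to camera coordinates). Camera axes: x right, y down, z forward; pixel columns grow to the right and rows downward; lengths in m; the calibration is good to about 2 mm. A picture is of the moment at which its call begins. calibration takes no time and is no camera call.
- bot.hand_in(): hands the job in; it is judged then, once.
The state is a dict: "clock": time; "qpos": joint angles; "qvel": joint speeds; "effort": joint torques, N m; "ee_pos": TCP position; "orientation": TCP orientation; "ft_force": force on the tool from outside, world axes, zero at the start; "moment": the same for the moment, N m; "grip_width": opening from 0.0 (shut) to 1.0 (fully open); "grasp_force": force on a finger pad.
Only numpy, scipy, OpenCV 4.12 (cv2) and the standard library are available. Lean on these libraries where they do the work, as an engineer would, in place of code of your own. Each camera call takes 0.05 s, during which the arm holds its last target. There are 200 camera calls.

## Working session

There is one attempt and no reset: what is moved stays moved. The work goes in short steps, Python scripts to look and compute and a tool call to move; the robot and the scene stay as the last step left them, time stands still between calls to the robot, and variables do not carry over. Pictures are saved under pics/ and viewed, at most 10 in all, crops included, and the job is handed in when it is done.

Besides the shell and the picture viewer there is one more tool, called by a JSON object that holds its "api" and its "payload", one argument or row to a line. apply_moves: Moves the arm, as the interface text tells. Its arguments: {"type":"object","properties":{"deltas":{"type":"array"},"newtons":{"type":"number"}},"required":["deltas"]}

```bash
mkdir -p pics; ls; python3 - <<'E'
from rig import bot
import cv2,numpy as np
for n in("scene","top"):
    p,d=bot.snapshot(n);cv2.imwrite(f"pics/{n}0.png",p);np.save(f"pics/{n}0.npy",d)
    c=bot.calibration(n);print(n,np.round(c["mtx"],1).tolist(),np.round(c["view"],3).tolist())
s=bot.sense();print({k:np.round(v,3).tolist() for k,v in s.items()})
E
```

```text
pics
scene [[588.3, 0.0, 320.1], [0.0, 588.3, 238.1], [0.0, 0.0, 1.0]] [[-0.521, -0.854, 0.011, 0.458], [-0.504, 0.297, -0.811, 0.295], [0.689, -0.428, -0.584, 0.745], [0.0, 0.0, 0.0, 1.0]]
top [[438.1, 0.0, 328.9], [0.0, 438.1, 245.6], [0.0, 0.0, 1.0]] [[-0.012, -1.0, -0.021, 0.21], [-0.983, 0.016, -0.181, 0.573], [0.182, 0.018, -0.983, 0.809], [0.0, 0.0, 0.0, 1.0]]
{'clock': 0.1, 'qpos': [-0.858, 0.359, 0.011, -0.0, -1.224, -0.288], 'qvel': [-0.001, -0.002, 0.003, -0.0, -0.002, 0.001], 'effort': [-0.001, -58.477, 29.411, 6.955, -0.003, 0.0], 'ee_pos': [0.278, -0.615, 0.23], 'orientation': [-0.211, 0.978, 0.001, -0.0], 'ft_force': [-0.471, -0.305, -0.001], 'moment': [-0.049, 0.007, -0.005], 'grasp_force': 0.0, 'grip_width': 1.0}
```

View pics/scene0.png

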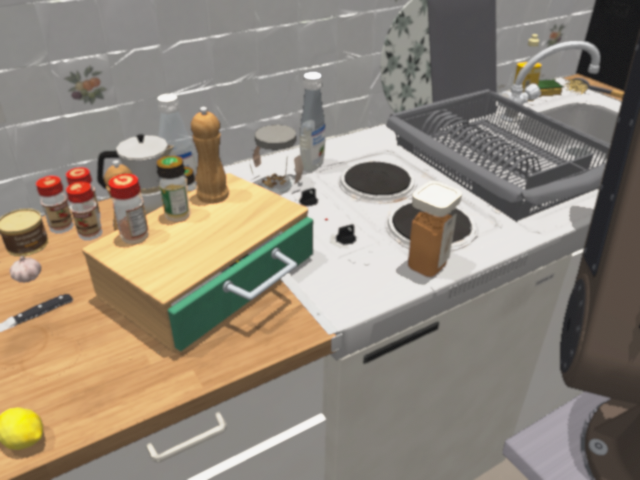

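View pics/top0.png

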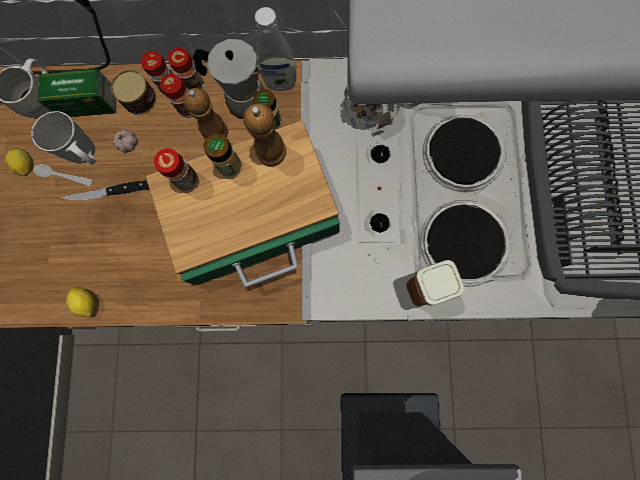

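Top view: steel bar handle from about (247,285) to (296,270), the unit's front top edge from (183,272) to (338,222), canister lid centred at about (440,283).

```bash
cat > h.py <<'E'
from rig import bot
import cv2,numpy as np
def onplane(n,px,z):
    c=bot.calibration(n);V=np.array(c["view"]);R,t=V[:3,:3],V[:3,3]
    o=-R.T@t;r=R.T@np.linalg.inv(c["mtx"])@np.array([*px,1.]);return o+r*(z-o[2])/r[2]
def world(n,px,d):
    c=bot.calibration(n);V=np.array(c["view"]);R,t=V[:3,:3],V[:3,3]
    return R.T@(np.linalg.inv(c["mtx"])@np.array([*px,1.])*d-t)
def cloud(n,d):
    c=bot.calibration(n);V=np.array(c["view"]);K=np.array(c["mtx"])
    v,u=np.mgrid[:480,:640];P=np.stack([(u-K[0,2])/K[0,0]*d,(v-K[1,2])/K[1,1]*d,d],-1)
    return (P-V[:3,3])@V[:3,:3]
E
python3 - <<'E'
from h import *
p=cv2.imread("pics/top0.png");d=np.load("pics/top0.npy");W=cloud("top",d)
hsv=cv2.cvtColor(p,cv2.COLOR_BGR2HSV).astype(int)
v,u=np.mgrid[:480,:640]
g=(hsv[...,0]>65)&(hsv[...,0]<95)&(hsv[...,1]>120)&(u>170)&(u<345)&(v>205)&(v<290)
# green front top edge
G=W[g&(abs(W[...,2]-.1)<.012)]
print("green",len(G),G[:,2].mean())
# board
B=W[(abs(W[...,2]-.105)<.006)&(u>140)&(u<345)&(v>110)&(v<285)]
r=cv2.minAreaRect(B[:,:2].astype(np.float32));print("board",len(B),r,cv2.boxPoints(r))
# bar
b=(hsv[...,1]<60)&(u>225)&(u<305)&(v>235)&(v<292)&(abs(W[...,2]-.078)<.012)
H=W[b];r=cv2.minAreaRect(H[:,:2].astype(np.float32));print("bar",len(H),r,H[:,2].mean(),cv2.boxPoints(r))
print(onplane("top",(247,284),.08),onplane("top",(296,270),.08))
C=W[(abs(W[...,2]-.154)<.01)&(u>400)&(u<470)&(v>255)&(v<310)]
print("can",len(C),cv2.minAreaRect(C[:,:2].astype(np.float32)))
E
```

```text
green 1279 0.0917919903114846
board 15208 ((0.7077773809432983, 0.3827912509441376), (0.28746497631073, 0.3245660960674286), 19.78765106201172) [[0.51759326 0.48683357]
 [0.62747025 0.18143192]
 [0.8979615  0.27874893]
 [0.7880845  0.58415055]]
bar 536 ((0.5431422591209412, 0.3231387734413147), (0.06621713191270828, 0.12766492366790771), 19.689085006713867) 0.08035655427289813 [[0.4904632  0.37208447]
 [0.5334756  0.25188348]
 [0.5958213  0.27419308]
 [0.55280894 0.39439407]]
[0.49995227 0.35692356 0.08      ] [0.52522634 0.26419397 0.08      ]
can 1587 ((0.49165135622024536, 0.012189514935016632), (0.06558661162853241, 0.07164789736270905), 18.65957260131836)
```

```bash
python3 - <<'E'
import cv2
p=cv2.imread("pics/top0.png")[200:310,160:360]
cv2.imwrite("pics/c1.png",cv2.resize(p,None,fx=4,fy=4,interpolation=cv2.INTER_CUBIC))
E
```

```text
(no output)
```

View pics/c1.png

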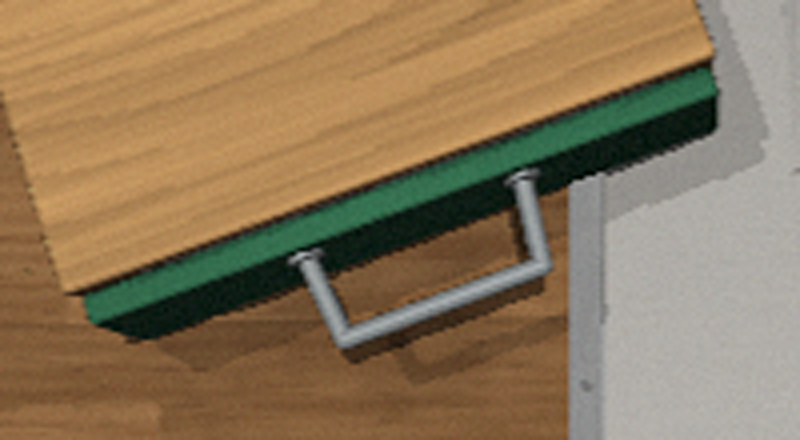

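{"api": "apply_moves", "payload": {
  "deltas": [
    {"hand":1,"roll":-1,"z":-0.05},
    {"hand":1,"roll":-1,"z":-0.05},
    {"hand":1,"roll":-1,"z":-0.05},
    {"hand":1,"roll":-1,"z":-0.05},
    {"hand":1,"roll":-1,"z":-0.05},
    {"hand":1,"roll":-1,"z":-0.05},
    {"hand":1,"roll":-1,"z":-0.05},
    {"hand":1,"roll":-1,"z":-0.05}
  ]
}}

```text
schema error: expected keys hand, x, y, z, roll
```

```bash
cat >> h.py <<'E'
YAW=np.radians(19.79)
UX=np.array([np.cos(YAW),np.sin(YAW),0]);UY=np.array([-np.sin(YAW),np.cos(YAW),0])
from scipy.spatial.transform import Rotation as Ro
def togo(T,yawy=None):
    "remaining shift in tool axes /0.2, roll /8deg"
    s=bot.sense();M=Ro.from_quat(s["orientation"]).as_matrix()
    a=np.degrees(np.arctan2(M[1,1],M[0,1]))
    print("t",round(s["clock"],2),"p",np.round(s["ee_pos"],4),"ya",round(a,2),"F",np.round(s["ft_force"],1),"w",round(s["grip_width"],3),"g",round(s["grasp_force"],1))
    if T is not None: print("shift",np.round(M.T@(np.array(T)-s["ee_pos"])/.2,3))
    if yawy is not None: print("roll",round(-((yawy-a+180)%360-180)/8,3))
E
python3 - <<'E'
from h import *
h=onplane("top",(271.2,276),.079);print("handle",h)
for p in[(246.2,285),(296.2,267)]:print(onplane("top",p,.079))
s=onplane("scene",(258,277),.079);print("scene est",s)
togo([h[0],h[1],.17],199.79)
E
```

```text
handle [0.51459283 0.31138427 0.079     ]
[0.49817805 0.35860878 0.079     ]
[0.53109194 0.26391714 0.079     ]
scene est [0.5304432  0.32873656 0.079     ]
t 0.1 p [ 0.278  -0.6146  0.2305] ya 114.33 F [-0.5 -0.3 -0. ] w 1.0 g 0.0
shift [-2.986  3.731  0.307]
roll -10.682
```

{"api": "apply_moves", "payload": {
  "deltas": [
    {"hand":1,"x":0,"y":0,"z":-0.05,"roll":-1},
    {"hand":1,"x":0,"y":0,"z":-0.05,"roll":-1},
    {"hand":1,"x":0,"y":0,"z":-0.05,"roll":-1},
    {"hand":1,"x":0,"y":0,"z":-0.05,"roll":-1},
    {"hand":1,"x":0,"y":0,"z":-0.05,"roll":-1},
    {"hand":1,"x":0,"y":0,"z":-0.05,"roll":-1},
    {"hand":1,"x":0,"y":0,"z":-0.05,"roll":-1},
    {"hand":1,"x":0,"y":0,"z":-0.05,"roll":-1}
  ]
}}

```text
clock: 0.9
ee_pos: [0.2781, -0.6148, 0.3111]
orientation: [-0.699, 0.715, 0.0, 0.0]
ft_force: [0.0, -0.4, 0.2]
grip_width: 0.999
grasp_force: 0.0
```

{"api": "apply_moves", "payload": {
  "deltas": [
    {"hand":1,"x":0,"y":0,"z":0,"roll":-0.9},
    {"hand":1,"x":0,"y":0,"z":0,"roll":-0.9},
    {"hand":1,"x":0,"y":0,"z":0,"roll":-0.88},
    {"hand":1,"x":0,"y":0,"z":0,"roll":0}
  ]
}}

```text
clock: 1.3
ee_pos: [0.2781, -0.6148, 0.3108]
orientation: [0.819, -0.574, -0.0, -0.0]
ft_force: [0.7, -0.9, 0.4]
grip_width: 0.999
grasp_force: 0.0
```

```bash
python3 -c "
from h import *
togo([.5146,.3114,.17],199.79)"
```

```text
t 1.3 p [ 0.2781 -0.6148  0.3108] ya -160.12 F [ 0.7 -0.9  0.4] w 0.999 g 0.0
shift [-3.952 -2.687  0.707]
roll 0.011
```

{"api": "apply_moves", "payload": {
  "deltas": [
    {"hand":1,"x":-0.1,"y":-0.15,"z":0,"roll":0},
    {"hand":1,"x":-0.14,"y":-0.19,"z":0,"roll":0},
    {"hand":1,"x":-0.14,"y":-0.19,"z":0,"roll":0},
    {"hand":1,"x":-0.14,"y":-0.19,"z":0,"roll":0},
    {"hand":1,"x":-0.14,"y":-0.19,"z":0,"roll":0},
    {"hand":1,"x":-0.14,"y":-0.19,"z":0,"roll":0},
    {"hand":1,"x":-0.14,"y":-0.19,"z":0,"roll":0},
    {"hand":1,"x":-0.2,"y":-0.12,"z":0,"roll":0}
  ]
}}

```text
clock: 2.1
ee_pos: [0.468, -0.3034, 0.3105]
orientation: [0.817, -0.577, -0.0, 0.0]
ft_force: [0.6, 1.4, -0.1]
grip_width: 1.001
grasp_force: 0.0
```

{"api": "apply_moves", "payload": {
  "deltas": [
    {"hand":1,"x":-0.22,"y":-0.1,"z":0,"roll":0},
    {"hand":1,"x":-0.22,"y":-0.1,"z":0,"roll":0},
    {"hand":1,"x":-0.22,"y":-0.1,"z":0,"roll":0},
    {"hand":1,"x":-0.22,"y":-0.1,"z":0,"roll":0},
    {"hand":1,"x":-0.22,"y":-0.1,"z":0,"roll":0},
    {"hand":1,"x":-0.22,"y":-0.1,"z":0,"roll":0},
    {"hand":1,"x":-0.22,"y":-0.1,"z":0,"roll":0},
    {"hand":1,"x":-0.22,"y":-0.1,"z":0,"roll":0}
  ]
}}

```text
clock: 2.9
ee_pos: [0.4974, 0.0824, 0.3115]
orientation: [0.817, -0.577, 0.0, -0.0]
ft_force: [1.6, -0.1, 0.0]
grip_width: 1.0
grasp_force: 0.0
```

```bash
python3 -c "
from h import *
togo([.5146,.3114,.17],199.79)"
```

```text
t 2.9 p [0.4974 0.0824 0.3115] ya -160.44 F [ 1.6 -0.1  0. ] w 1.0 g 0.0
shift [-1.05  -0.464  0.708]
roll -0.029
```

{"api": "apply_moves", "payload": {
  "deltas": [
    {"hand":-0.2,"x":-0.2,"y":-0.09,"z":0.02,"roll":0},
    {"hand":-0.2,"x":-0.2,"y":-0.09,"z":0.05,"roll":0},
    {"hand":-0.2,"x":-0.2,"y":-0.09,"z":0.1,"roll":0},
    {"hand":-0.2,"x":-0.2,"y":-0.09,"z":0.1,"roll":0},
    {"hand":-0.2,"x":-0.15,"y":-0.07,"z":0.1,"roll":0},
    {"hand":-0.2,"x":-0.1,"y":-0.034,"z":0.1,"roll":0},
    {"hand":-0.2,"x":0,"y":0,"z":0.1,"roll":0},
    {"hand":-0.2,"x":0,"y":0,"z":0,"roll":0}
  ]
}}

```text
clock: 3.7
ee_pos: [0.5124, 0.3089, 0.1938]
orientation: [0.817, -0.576, -0.001, 0.003]
ft_force: [-0.8, -1.1, 1.0]
grip_width: 0.402
grasp_force: 0.0
```

```bash
python3 - <<'E'
from h import *
togo([.5146,.3114,.056],199.79)
p,d=bot.snapshot("scene");cv2.imwrite("pics/s2.png",p)
q,d=bot.snapshot("top");cv2.imwrite("pics/t2.png",q)
a=cv2.resize(p[150:350,150:350],(400,400));b=cv2.resize(q[170:320,170:370],(533,400))[:,:400]
cv2.imwrite("pics/m2.png",np.hstack([a,b]))
E
```

```text
t 3.7 p [0.5124 0.3089 0.1938] ya -160.38 F [-0.8 -1.1  1. ] w 0.402 g 0.0
shift [-0.01  -0.019  0.689]
roll -0.021
```

View pics/m2.png

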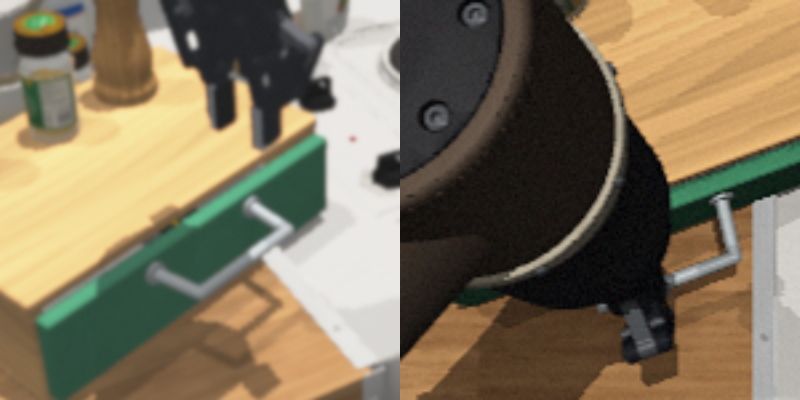

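Fingers hover just above the bar; in scene the bar runs from (250,296) to (295,265).

```bash
python3 - <<'E'
from h import *
for p in [(250,295.5),(295,265),(272.5,280)]:print(onplane("scene",p,.079))
togo([.5146,.3114,.056],199.79)
E
```

```text
[0.49730167 0.35868912 0.079     ]
[0.52732161 0.26384462 0.079     ]
[0.51235006 0.31256593 0.079     ]
t 3.8 p [0.5141 0.3091 0.1974] ya -160.33 F [-0.2 -0.   0.9] w 0.394 g 0.0
shift [-0.011 -0.007  0.707]
roll -0.014
```

{"api": "apply_moves", "payload": {
  "deltas": [
    {"hand":-0.2,"x":-0.011,"y":-0.003,"z":0.12,"roll":0},
    {"hand":-0.2,"x":0,"y":0,"z":0.15,"roll":0},
    {"hand":-0.2,"x":0,"y":0,"z":0.15,"roll":0},
    {"hand":-0.2,"x":0,"y":0,"z":0.12,"roll":0},
    {"hand":-0.2,"x":0,"y":0,"z":0.1,"roll":0},
    {"hand":-0.2,"x":0,"y":0,"z":0.06,"roll":0},
    {"hand":-0.2,"x":0,"y":0,"z":0,"roll":0},
    {"hand":-0.2,"x":0,"y":0,"z":0,"roll":0}
  ]
}}

```text
clock: 4.6
ee_pos: [0.5147, 0.312, 0.0586]
orientation: [0.818, -0.575, 0.0, -0.001]
ft_force: [-0.4, 0.2, 0.1]
grip_width: 0.4
grasp_force: 0.0
```

{"api": "apply_moves", "payload": {
  "deltas": [
    {"hand":-1,"x":0,"y":0,"z":0,"roll":0},
    {"hand":-1,"x":0,"y":0,"z":0,"roll":0},
    {"hand":-1,"x":0,"y":0,"z":0,"roll":0},
    {"hand":-1,"x":0,"y":0,"z":0,"roll":0},
    {"hand":-1,"x":0,"y":0,"z":0,"roll":0},
    {"hand":-1,"x":0,"y":0,"z":0,"roll":0}
  ],
  "newtons": 40
}}

```text
clock: 5.2
ee_pos: [0.5147, 0.3124, 0.0588]
orientation: [0.818, -0.575, 0.0, -0.001]
ft_force: [-0.2, -0.6, 6.8]
grip_width: 0.096
grasp_force: 39.1
```

```bash
python3 -c "
from h import *
s=bot.sense();togo(s['ee_pos']-.155*UX,199.79)"
```

```text
t 5.2 p [0.5147 0.3124 0.0588] ya -160.2 F [-0.2 -0.6  6.8] w 0.096 g 39.1
shift [-0.     0.775 -0.002]
roll 0.002
```

{"api": "apply_moves", "payload": {
  "deltas": [
    {"hand":-1,"x":0,"y":0.05,"z":0,"roll":0},
    {"hand":-1,"x":0,"y":0.1,"z":0,"roll":0},
    {"hand":-1,"x":0,"y":0.12,"z":0,"roll":0},
    {"hand":-1,"x":0,"y":0.12,"z":0,"roll":0},
    {"hand":-1,"x":0,"y":0.12,"z":0,"roll":0},
    {"hand":-1,"x":0,"y":0.12,"z":0,"roll":0},
    {"hand":-1,"x":0,"y":0.08,"z":0,"roll":0},
    {"hand":-1,"x":0,"y":0.03,"z":0,"roll":0}
  ]
}}

```text
clock: 6.0
ee_pos: [0.3744, 0.262, 0.0588]
orientation: [0.818, -0.575, 0.0, -0.002]
ft_force: [3.4, -1.6, 6.0]
grip_width: 0.095
grasp_force: 40.0
```

{"api": "apply_moves", "payload": {
  "deltas": [
    {"hand":-1,"x":0,"y":0.02,"z":0,"roll":0},
    {"hand":-1,"x":0,"y":0.02,"z":0,"roll":0},
    {"hand":-1,"x":0,"y":0.01,"z":0,"roll":0},
    {"hand":-1,"x":0,"y":0,"z":0,"roll":0}
  ]
}}

```text
clock: 6.4
ee_pos: [0.3696, 0.2605, 0.0589]
orientation: [0.819, -0.574, 0.002, -0.004]
ft_force: [29.7, -4.6, -12.2]
grip_width: 0.097
grasp_force: 39.4
```

```bash
python3 -c "
from h import *
s=bot.sense();print((s['ee_pos']-[.5147,.3124,.0588])@UX);togo(None,199.79)"
```

```text
-0.15409424896775503
t 6.4 p [0.3696 0.2605 0.0589] ya -160.08 F [ 29.7  -4.6 -12.2] w 0.097 g 39.4
roll 0.017
```

{"api": "apply_moves", "payload": {
  "deltas": [
    {"hand":-1,"x":0,"y":-0.01,"z":0,"roll":0},
    {"hand":-0.25,"x":0,"y":0,"z":0,"roll":0},
    {"hand":-0.25,"x":0,"y":0,"z":0,"roll":0},
    {"hand":-0.25,"x":0,"y":0,"z":0,"roll":0},
    {"hand":-0.25,"x":0,"y":0,"z":-0.1,"roll":0},
    {"hand":-0.25,"x":0,"y":0,"z":-0.2,"roll":0},
    {"hand":-0.25,"x":0,"y":0,"z":-0.24,"roll":0},
    {"hand":-0.25,"x":0,"y":0,"z":-0.24,"roll":0}
  ]
}}

```text
clock: 7.2
ee_pos: [0.3664, 0.2583, 0.2149]
orientation: [0.818, -0.575, -0.0, 0.001]
ft_force: [1.3, 1.2, 0.5]
grip_width: 0.374
grasp_force: 0.0
```

{"api": "apply_moves", "payload": {
  "deltas": [
    {"hand":0,"x":0.2,"y":0,"z":-0.1,"roll":0.8},
    {"hand":0,"x":0.2,"y":0,"z":0,"roll":0.8},
    {"hand":0,"x":0.2,"y":0,"z":0,"roll":0.8},
    {"hand":0,"x":0.2,"y":0,"z":0,"roll":0.8},
    {"hand":0,"x":0.1,"y":0,"z":0,"roll":0.8},
    {"hand":0,"x":0,"y":0,"z":0,"roll":0}
  ]
}}

```text
clock: 7.8
ee_pos: [0.3922, 0.0806, 0.2333]
orientation: [-0.626, 0.78, 0.0, -0.0]
ft_force: [-0.5, 0.5, 0.6]
grip_width: 0.502
grasp_force: 0.0
```

```bash
python3 - <<'E'
from h import *
togo(None,135)
for n in("scene","top"):
    p,d=bot.snapshot(n);cv2.imwrite(f"pics/{n}3.png",p);np.save(f"pics/{n}3.npy",d)
a=cv2.imread("pics/scene3.png")[180:430,100:400];b=cv2.imread("pics/top3.png")[200:350,130:370]
cv2.imwrite("pics/m3.png",np.hstack([cv2.resize(a,(400,333)),cv2.resize(b,(400,250)) if 0 else cv2.copyMakeBorder(cv2.resize(b,(400,250)),0,83,0,0,0)]))
E
```

```text
t 7.8 p [0.3922 0.0806 0.2333] ya 167.45 F [-0.5  0.5  0.6] w 0.502 g 0.0
roll 4.056
```

View pics/m3.png

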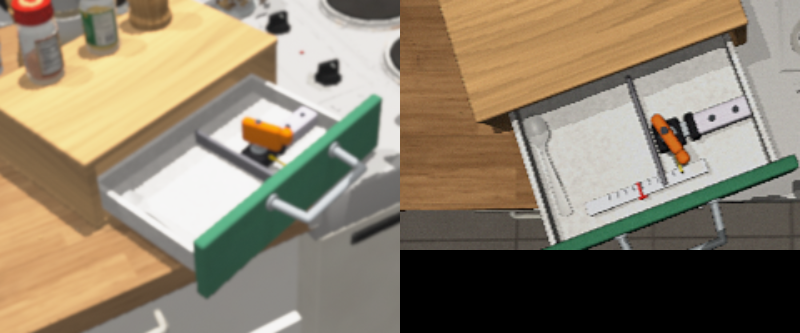

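Drawer is open; in the top view the orange lever is near (292,284), the yellow pointer near (298,302), the red mark near (274,314).

```bash
cat >> h.py <<'E'
def seg(p):
    hsv=cv2.cvtColor(p,cv2.COLOR_BGR2HSV).astype(int);H,S,V=hsv[...,0],hsv[...,1],hsv[...,2]
    roi=np.zeros(H.shape,bool);roi[240:345,220:345]=1
    return dict(orange=roi&(H>=6)&(H<=17)&(S>200)&(V>120),yellow=roi&(H>=21)&(H<=32)&(S>150)&(V>110),red=roi&((H<=4)|(H>=174))&(S>150))
E
python3 - <<'E'
from h import *
p=cv2.imread("pics/top3.png");W=cloud("top",np.load("pics/top3.npy"))
for k,m in seg(p).items():
    v,u=np.nonzero(m);
    if len(u)==0: print(k,0);continue
    Q=W[m];print(k,len(u),"px",u.mean().round(1),v.mean().round(1),u.min(),u.max(),v.min(),v.max(),"w",Q.mean(0).round(4),"z",np.percentile(Q[:,2],[5,50,95]).round(3),"uy",(Q@UY).mean().round(4))
    if k=="orange":
        T=Q[Q[:,2]>.078];r=cv2.minAreaRect(T[:,:2].astype(np.float32));print(len(T),r,"box",cv2.boxPoints(r))
cv2.imwrite("pics/c3.png",cv2.resize(p[250:330,240:340],None,fx=7,fy=7,interpolation=cv2.INTER_CUBIC))
E
```

```text
orange 194 px 292.1 283.6 281 303 269 297 w [0.4992 0.2712 0.084 ] z [0.081 0.084 0.087] uy 0.0861
194 ((0.5001918077468872, 0.2720230221748352), (0.06305483728647232, 0.012913086451590061), 34.3213005065918) box [[0.47051325 0.2595792 ]
 [0.47779408 0.24891444]
 [0.5298704  0.28446683]
 [0.52258956 0.29513162]]
yellow 6 px 297.8 300.7 297 299 299 302 w [0.4698 0.2644 0.0393] z [0.037 0.039 0.041] uy 0.0897
red 20 px 275.1 313.8 272 288 285 319 w [0.4439 0.3033 0.0793] z [0.031 0.037 0.088] uy 0.1351
```

View pics/c3.png

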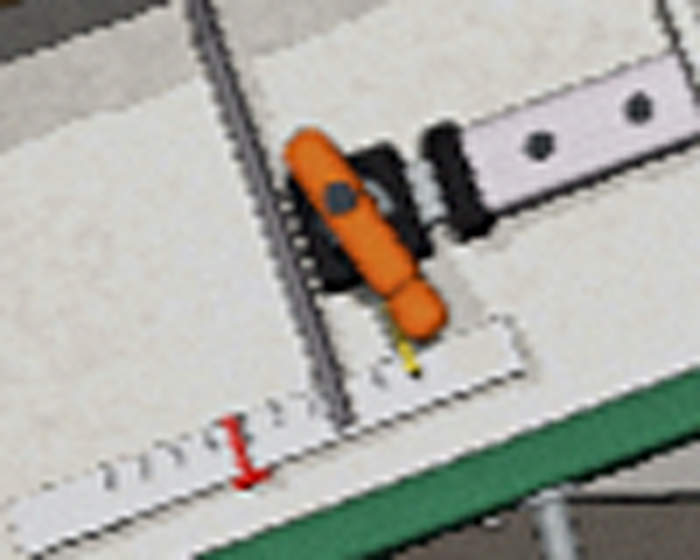

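Lever lies diagonally from (283,270) to (302,296) with its pivot dot at (288.7,278.1); pointer tip at about (299.3,303), mark stroke from (273,310) to (275.5,319).

```bash
python3 - <<'E'
from h import *
W=cloud("top",np.load("pics/top3.npy"));p=cv2.imread("pics/top3.png")
def uxy(q):return np.round([q@UX,q@UY],4)
a=onplane("top",(288.7,278.1),.086);print("axis",a,uxy(a))
t=onplane("top",(299.3,303.1),.04);print("tip",t,uxy(t),W[303,299])
for q in[(273.1,310),(275.7,319.3),(274.4,314.5)]:
    m=onplane("top",q,.037);print("mark",m,uxy(m),W[int(q[1]),int(q[0])])
m=seg(p)["red"];m[:300]=0;print("redmean",W[m].mean(0),uxy(W[m].mean(0)))
s=cv2.imread("pics/scene3.png");WS=cloud("scene",np.load("pics/scene3.npy"))
h=cv2.cvtColor(s,cv2.COLOR_BGR2HSV).astype(int);v,u=np.mgrid[:480,:640]
o=(h[...,0]>=6)&(h[...,0]<=17)&(h[...,1]>200)&(h[...,2]>120)&(u>200)&(u<350)&(v>220)&(v<340)
y=(h[...,0]>=21)&(h[...,0]<=32)&(h[...,1]>150)&(u>200)&(u<350)&(v>220)&(v<340)
for k,m in(("o",o),("y",y)):
  Q=WS[m];Q=Q[Q[:,2]>.02];print(k,len(Q),Q.mean(0),uxy(Q.mean(0)))
T=WS[o];T=T[T[:,2]>.081];r=cv2.minAreaRect(T[:,:2].astype(np.float32));print(len(T),r)
E
```

```text
axis [0.50934768 0.27732699 0.086     ] [0.5732 0.0885]
tip [0.46493244 0.26140322 0.04      ] [0.526  0.0886] [0.46546191 0.26253137 0.03387674]
mark [0.45230655 0.31322463 0.037     ] [0.5316 0.1416] [0.45227696 0.31329882 0.03783582]
mark [0.43421576 0.30792109 0.037     ] [0.5128 0.1427] [0.43505494 0.31119401 0.02369   ]
mark [0.4435341  0.31057071 0.037     ] [0.5225 0.1421] [0.44453303 0.3114637  0.03633675]
redmean [0.44095812 0.30434222 0.08110536] [0.518  0.1371]
o 428 [0.48948746 0.27815643 0.07740485] [0.5548 0.096 ]
y 26 [0.46963442 0.28294768 0.07097783] [0.5377 0.1072]
64 ((0.18524214625358582, 0.4328116774559021), (0.05226939916610718, 0.7285426259040833), 62.74600601196289)
```

{"api": "apply_moves", "payload": {
  "deltas": [
    {"hand":0,"x":0,"y":0,"z":0,"roll":0.9},
    {"hand":0,"x":0,"y":0,"z":0,"roll":0.9},
    {"hand":0,"x":0,"y":0,"z":0,"roll":0.9},
    {"hand":0,"x":0,"y":0,"z":0,"roll":0.9},
    {"hand":0,"x":0,"y":0,"z":0,"roll":0.9},
    {"hand":0,"x":0,"y":0,"z":0,"roll":0.9},
    {"hand":0,"x":0,"y":0,"z":0,"roll":0}
  ]
}}

```text
clock: 8.6
ee_pos: [0.3931, 0.0836, 0.2332]
orientation: [-0.298, 0.955, -0.0, -0.0]
ft_force: [1.1, 0.5, 0.5]
grip_width: 0.493
grasp_force: 0.0
```

```bash
python3 -c "
from h import *
togo([.5093,.2775,.15],124.3)"
```

```text
t 8.6 p [0.3931 0.0836 0.2332] ya 124.62 F [1.1 0.5 0.5] w 0.493 g 0.0
shift [-1.029  0.468  0.415]
roll 0.04
```

{"api": "apply_moves", "payload": {
  "deltas": [
    {"hand":0,"x":-0.14,"y":0.06,"z":0,"roll":0.04},
    {"hand":0,"x":-0.2,"y":0.09,"z":0,"roll":0},
    {"hand":0,"x":-0.2,"y":0.09,"z":0,"roll":0},
    {"hand":0,"x":-0.2,"y":0.09,"z":0,"roll":0},
    {"hand":0,"x":-0.18,"y":0.09,"z":0.1,"roll":0},
    {"hand":0,"x":-0.109,"y":0.048,"z":0.15,"roll":0},
    {"hand":0,"x":0,"y":0,"z":0.165,"roll":0},
    {"hand":0,"x":0,"y":0,"z":0,"roll":0}
  ]
}}

```text
clock: 9.4
ee_pos: [0.5078, 0.2752, 0.145]
orientation: [-0.297, 0.955, -0.002, -0.004]
ft_force: [-0.4, -0.9, -0.6]
grip_width: 0.502
grasp_force: 0.0
```

```bash
python3 -c "
from h import *
p,d=bot.snapshot('scene');cv2.imwrite('pics/s4.png',p);cv2.imwrite('pics/c4.png',cv2.resize(p[200:360,160:400],None,fx=3,fy=3))
togo([.5093,.2775,.05],124.3)"
```

```text
t 9.45 p [0.5091 0.2756 0.1481] ya 124.49 F [0.7 0.2 0.6] w 0.496 g 0.0
shift [-0.009  0.008  0.491]
roll 0.024
```

View pics/c4.png

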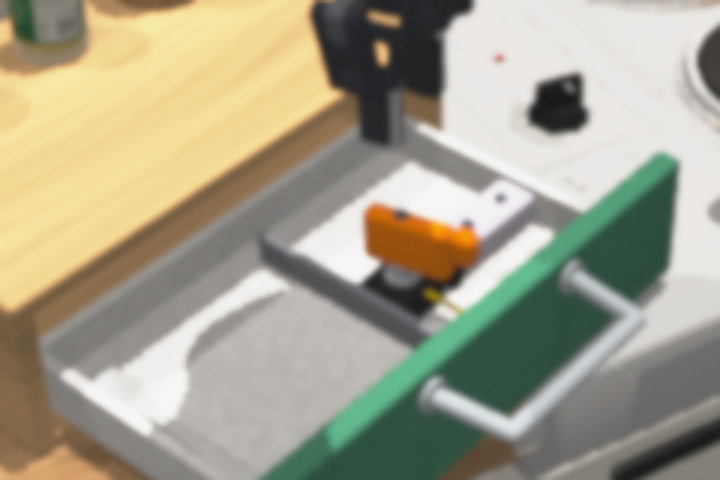

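The open fingers straddle the line above the orange lever; lever and tray unobstructed. Descend and grip.

{"api": "apply_moves", "payload": {
  "deltas": [
    {"hand":0,"x":-0.006,"y":0.004,"z":0.1,"roll":0.02},
    {"hand":0,"x":0,"y":0,"z":0.12,"roll":0},
    {"hand":0,"x":0,"y":0,"z":0.12,"roll":0},
    {"hand":0,"x":0,"y":0,"z":0.1,"roll":0},
    {"hand":0,"x":0,"y":0,"z":0.05,"roll":0},
    {"hand":0,"x":0,"y":0,"z":0,"roll":0},
    {"hand":0,"x":0,"y":0,"z":0,"roll":0}
  ]
}}

```text
clock: 10.15
ee_pos: [0.5117, 0.278, 0.054]
orientation: [-0.294, 0.956, 0.0, 0.001]
ft_force: [-0.3, 0.4, 0.4]
grip_width: 0.502
grasp_force: 0.0
```

```bash
python3 -c "
from h import *
togo([.5093,.2775,.05],124.3)"
```

```text
t 10.15 p [0.5117 0.278  0.054 ] ya 124.17 F [-0.3  0.4  0.4] w 0.502 g 0.0
shift [0.011 0.005 0.02 ]
roll -0.016
```

{"api": "apply_moves", "payload": {
  "deltas": [
    {"hand":-1,"x":0,"y":0,"z":0,"roll":0},
    {"hand":-1,"x":0,"y":0,"z":0,"roll":0},
    {"hand":-1,"x":0,"y":0,"z":0,"roll":0},
    {"hand":-1,"x":0,"y":0,"z":0,"roll":0},
    {"hand":-1,"x":0,"y":0,"z":0,"roll":0},
    {"hand":-1,"x":0,"y":0,"z":0,"roll":0}
  ],
  "newtons": 50
}}

```text
clock: 10.75
ee_pos: [0.5115, 0.278, 0.0536]
orientation: [-0.294, 0.956, 0.0, 0.001]
ft_force: [-2.1, 0.5, 7.3]
grip_width: 0.155
grasp_force: 49.9
```

```bash
python3 -c "
from h import *
togo(bot.sense()['ee_pos']+.0532*UY,124.3)"
```

```text
t 10.75 p [0.5115 0.278  0.0536] ya 124.14 F [-2.1  0.5  7.3] w 0.155 g 49.9
shift [-0.066  0.258  0.   ]
roll -0.021
```

{"api": "apply_moves", "payload": {
  "deltas": [
    {"hand":-1,"x":-0.006,"y":0.025,"z":0,"roll":0},
    {"hand":-1,"x":-0.012,"y":0.045,"z":0,"roll":0},
    {"hand":-1,"x":-0.012,"y":0.048,"z":0,"roll":0},
    {"hand":-1,"x":-0.013,"y":0.05,"z":0,"roll":0},
    {"hand":-1,"x":-0.012,"y":0.045,"z":0,"roll":0},
    {"hand":-1,"x":-0.011,"y":0.045,"z":0,"roll":0},
    {"hand":-1,"x":0,"y":0,"z":0,"roll":0},
    {"hand":-1,"x":0,"y":0,"z":0,"roll":0}
  ]
}}

```text
clock: 11.55
ee_pos: [0.4937, 0.3278, 0.0536]
orientation: [-0.294, 0.956, -0.0, 0.001]
ft_force: [1.9, -3.5, 6.4]
grip_width: 0.156
grasp_force: 50.0
```

```bash
python3 - <<'E'
from h import *
s=bot.sense();d=s['ee_pos']-np.array([.5115,.278,.0536]);print("ux,uy",d@UX,d@UY)
togo(np.array([.5115,.278,.0536])+.0532*UY,124.3)
for n in("scene","top"):
    p,d=bot.snapshot(n);cv2.imwrite(f"pics/{n}5.png",p);np.save(f"pics/{n}5.npy",d)
a=cv2.imread("pics/scene5.png")[220:340,200:340];b=cv2.imread("pics/top5.png")[250:340,230:335]
cv2.imwrite("pics/m5.png",np.hstack([cv2.resize(a,(400,343),interpolation=2),cv2.resize(b,(400,343),interpolation=2)]))
E
```

```text
ux,uy 0.000126042890511123 0.05282840105281413
t 11.55 p [0.4937 0.3278 0.0536] ya 124.16 F [ 1.9 -3.5  6.4] w 0.156 g 50.0
shift [ 0.     0.002 -0.   ]
roll -0.018
```

View pics/m5.png

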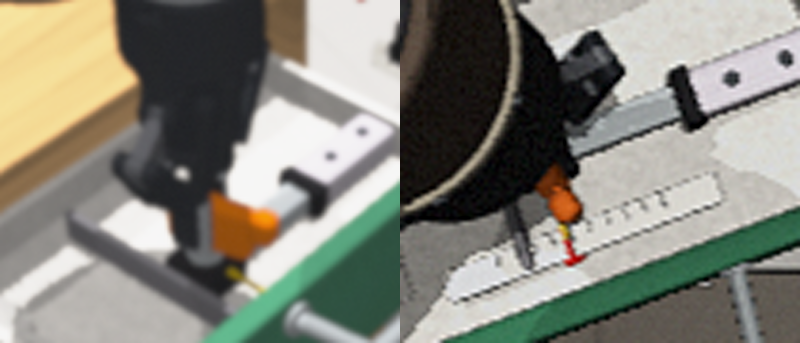

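The yellow pointer (273,310) now runs straight into the red mark (274,316). Measure the residual.

```bash
python3 - <<'E'
from h import *
for n in (3,5):
    p=cv2.imread(f"pics/top{n}.png");S=seg(p)
    h=cv2.cvtColor(p,cv2.COLOR_BGR2HSV)
    for k in("yellow","red"):
        m=S[k].copy();m[:298]=0
        if k=="red":m[:,300:]=0
        v,u=np.nonzero(m);print(n,k,[(int(a),int(b),round(float(onplane("top",(a,b),.038)@UY),4)) for a,b in zip(u,v)])
p=cv2.imread("pics/top5.png")[300:325,262:290];cv2.imwrite("pics/c5.png",cv2.resize(p,None,fx=20,fy=20,interpolation=cv2.INTER_NEAREST))
E
```

```text
3 yellow [(297, 299, 0.0902), (297, 300, 0.0909), (298, 300, 0.089), (298, 301, 0.0897), (298, 302, 0.0904), (299, 302, 0.0885)]
3 red [(272, 310, 0.1435), (273, 310, 0.1416), (273, 311, 0.1423), (273, 312, 0.1429), (273, 313, 0.1436), (274, 313, 0.1417), (274, 314, 0.1424), (274, 315, 0.143), (274, 316, 0.1436), (275, 316, 0.1418), (275, 317, 0.1424), (276, 317, 0.1406), (277, 317, 0.1387), (274, 318, 0.1449), (275, 318, 0.1431), (276, 318, 0.1412), (277, 318, 0.1394), (274, 319, 0.1455), (275, 319, 0.1437)]
5 yellow [(272, 309, 0.1429), (273, 309, 0.141), (272, 310, 0.1435), (273, 310, 0.1416), (273, 311, 0.1423), (273, 312, 0.1429)]
5 red [(224, 298, 0.2249), (263, 298, 0.1525), (246, 302, 0.1865), (253, 304, 0.1748), (255, 304, 0.1711), (273, 313, 0.1436), (274, 313, 0.1417), (274, 314, 0.1424), (274, 315, 0.143), (274, 316, 0.1436), (275, 316, 0.1418), (275, 317, 0.1424), (276, 317, 0.1406), (277, 317, 0.1387), (273, 318, 0.1467), (274, 318, 0.1449), (275, 318, 0.1431), (276, 318, 0.1412), (274, 319, 0.1455)]
```

View pics/c5.png

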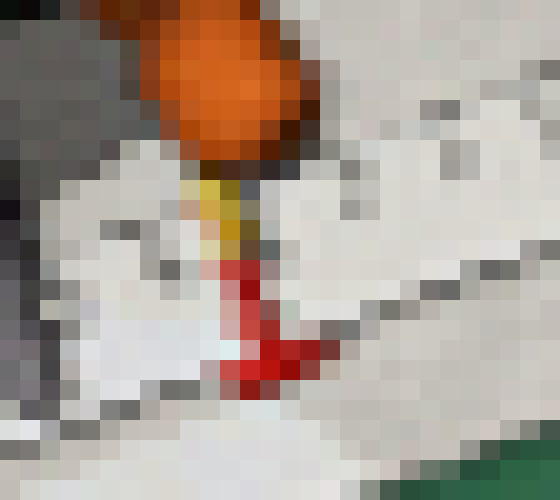

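{"api": "apply_moves", "payload": {
  "deltas": [
    {"hand":-1,"x":0,"y":0,"z":0,"roll":0},
    {"hand":-1,"x":0,"y":0,"z":0,"roll":0},
    {"hand":-1,"x":0,"y":0.001,"z":0,"roll":-0.5},
    {"hand":-1,"x":0,"y":0.001,"z":0,"roll":-0.75},
    {"hand":-1,"x":0,"y":0.001,"z":0,"roll":-0.75},
    {"hand":-1,"x":0,"y":0.001,"z":0,"roll":-0.75},
    {"hand":-1,"x":0,"y":0.001,"z":0,"roll":-0.75},
    {"hand":-1,"x":0,"y":0,"z":0,"roll":0}
  ]
}}

```text
clock: 12.45
ee_pos: [0.4931, 0.3281, 0.0536]
orientation: [-0.518, 0.856, -0.0, 0.001]
ft_force: [1.5, -2.6, 6.3]
grip_width: 0.15
grasp_force: 50.0
```

```bash
cat > chk.py <<'E'
from h import *
import sys
togo(None,200.0);print("moment",np.round(bot.sense()["moment"],2),"F ux,uy",bot.sense()["ft_force"]@UX,bot.sense()["ft_force"]@UY)
p,d=bot.snapshot("top");cv2.imwrite(f"pics/top{sys.argv[1]}.png",p);m=seg(p)["yellow"];m[:298]=0;m[:,300:]=0
v,u=np.nonzero(m);print([(int(a),int(b),round(float(onplane("top",(a,b),.038)@UY),4)) for a,b in zip(u,v)])
E
python3 chk.py 6
```

```text
t 12.45 p [0.4931 0.3281 0.0536] ya 152.34 F [ 1.5 -2.6  6.3] w 0.15 g 50.0
roll -5.958
moment [-1.05 -0.34  0.03] F ux,uy 0.5081446098189117 -2.946468739480298
[(270, 303, 0.1427), (270, 304, 0.1434), (271, 304, 0.1415), (271, 305, 0.1421), (271, 306, 0.1428), (272, 306, 0.1409), (272, 307, 0.1416), (272, 308, 0.1422), (272, 309, 0.1429), (273, 309, 0.141), (273, 310, 0.1416), (274, 311, 0.1404)]
```

{"api": "apply_moves", "payload": {
  "deltas": [
    {"hand":-1,"x":-0.001,"y":0.001,"z":0,"roll":-0.74},
    {"hand":-1,"x":-0.001,"y":0.001,"z":0,"roll":-0.75},
    {"hand":-1,"x":0,"y":0.001,"z":0,"roll":-0.75},
    {"hand":-1,"x":0,"y":0.001,"z":0,"roll":-0.75},
    {"hand":-1,"x":0,"y":0.001,"z":0,"roll":-0.75},
    {"hand":-1,"x":0,"y":0.001,"z":0,"roll":-0.75},
    {"hand":-1,"x":0,"y":0.001,"z":0,"roll":-0.75},
    {"hand":-1,"x":0,"y":0,"z":0,"roll":0}
  ]
}}

```text
clock: 13.3
ee_pos: [0.4916, 0.3284, 0.0536]
orientation: [0.789, -0.614, 0.0, -0.0]
ft_force: [0.5, -4.0, 8.3]
grip_width: 0.155
grasp_force: 50.2
```

```bash
python3 chk.py 7
```

```text
t 13.3 p [0.4916 0.3284 0.0536] ya -165.75 F [ 0.5 -4.   8.3] w 0.155 g 50.2
roll -0.719
moment [-1.25  0.17  0.07] F ux,uy -0.8706588526775741 -3.8856635728212314
[(271, 304, 0.1415), (271, 305, 0.1421), (271, 306, 0.1428), (272, 306, 0.1409), (271, 307, 0.1434), (272, 307, 0.1416), (272, 308, 0.1422), (272, 309, 0.1429), (273, 309, 0.141), (273, 310, 0.1416), (274, 311, 0.1404), (273, 312, 0.1429)]
```

{"api": "apply_moves", "payload": {
  "deltas": [
    {"hand":-1,"x":-0.001,"y":0,"z":0,"roll":-0.36},
    {"hand":-1,"x":0,"y":0,"z":0,"roll":-0.36},
    {"hand":-1,"x":0,"y":0,"z":0,"roll":-0.15},
    {"hand":-1,"x":0,"y":0,"z":0,"roll":0},
    {"hand":-1,"x":0,"y":0,"z":0,"roll":0}
  ]
}}

```text
clock: 13.85
ee_pos: [0.4915, 0.3285, 0.0536]
orientation: [0.824, -0.567, 0.0, -0.0]
ft_force: [1.1, -3.1, 8.6]
grip_width: 0.154
grasp_force: 51.0
```

```bash
python3 chk.py 8
```

```text
t 13.85 p [0.4915 0.3285 0.0536] ya -159.11 F [ 1.1 -3.1  8.6] w 0.154 g 51.0
roll 0.112
moment [-1.25  0.15 -0.91] F ux,uy 0.024219995383540915 -3.2823365884467437
[(273, 310, 0.1416)]
```

```bash
python3 -c "
import cv2,numpy as np
a=cv2.imread('pics/top8.png')
cv2.imwrite('pics/m8.png',np.hstack([cv2.resize(a[255:335,240:320],(400,400),interpolation=2),cv2.resize(a[298:323,260:285],(400,400),interpolation=0)]))"
```

```text
(no output)
```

View pics/m8.png

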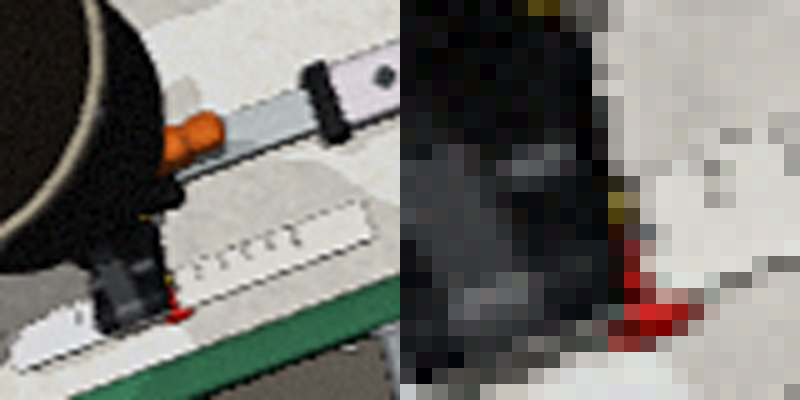

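The lever's tail lies along the leg at (278,282), and the pointer tip at (273,310) still meets the red mark; the rest of the pointer is hidden by a finger. The moment of about 0.9 N m shows the lever is against its stop.

```bash
python3 -c "
from rig import bot
print(bot.hand_in())"
```

```text
the job is handed in; nothing more can be done
None
```

The job is handed in: the drawer is open to its stop, the leg was drawn to the red mark (within about 1 mm by camera) and held there, the lever is turned to its closed stop and still gripped, and the canister was not approached; the clock stood at about 14 s of the 58 s allowed.

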